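# Stop the saw line and take out its bayonet dust filter

## Robot

A 6-joint arm with a two-finger parallel gripper is mounted at the origin on the work surface. World frame = base frame: x ahead of the robot, y to its left, z up, the work surface at z = 0. Lengths are in m, angles in rad, forces in N, time in s.
With the tool pointing down it reaches from about 0.3 to 0.875 m from the base axis. Payload 6.4 kg.
Tool frame: the origin (TCP) lies between the finger pads, 19 mm behind the fingertips; this is the grasp point; z points along the fingers, y is the line along which they close (so a half turn about z gives the same grasp; the last joint's range is limited). The gripper opens to 85 mm and grips with 20 to 120 N. Pads are 22 mm wide; open, the fingers measure 114 mm over their backs; the gripper's body (76 mm by 85 mm) begins 54 mm behind the grasp point. The pads swing forward as they close: fully open they stand 13 mm farther back than shut.
Start: joints at [1.118, 0.181, 1.607, -0, 1.354, -0.206], TCP at [0.14, 0.558, 0.25] pointing down, gripper open.
Joint ranges: [-2.99, 2.99], [-0.89, 2.07], [0.3, 2.58], [-1.14, 4.28], [0, 2.63], [-3.12, 3.12]. Speed limits (rad/s): [2.57, 2.57, 3.01, 3.14, 3.14, 3.14].

## Interface

Orientations are given as a unit quaternion [w, x, y, z].
In Python, from bench import ctrl gives the robot as it stands.
- The arm moves only by the tool send_rows, never from a script. Its arguments are lists of equal length, an entry for each row: "dr": the turn, a rotation vector about the tool's x, y, z in units of 6 degrees (1.0 is 6 degrees), a list of three; "xyz": the shift along the tool's x, y, z in cm, a list of three; "jaw": the opening in per cent of the stroke, from 0 (shut) to 100 (fully open). In form: {"dr": [[wx, wy, wz], ...], "xyz": [[dx, dy, dz], ...], "jaw": [jaw, ...]}. A call has exactly 8 rows; each row is the pose to reach, as a shift and turn from the pose commanded when the call began, along the tool's axes at that moment; what a row does not reach only later rows make up. A row lasts 1/8 s, in which the tool goes at most 62.5 mm and 10.7 degrees, less where a joint would pass 70% of its speed; a pose out of reach is approached as far as the arm can. A call with a gripper value outside its range is refused whole. The fingers move at their own pace and stop on an object; the grip force is fixed at half the most. Time passes only in rows, so rows that repeat a pose let the fingers close, or fill a call up. It gives the time, the measured TCP pose, the force, the opening and the grip force at its end, in the units of the state.
- ctrl.get_obs(): the state, without advancing time (a new reading comes with each control period).
- ctrl.camera(name): name is "side" or "top" or "wrist"; returns the picture (400x640x3 uint8, red, green, blue); there is no depth.
- ctrl.calibration(name): a dict with "camera_matrix" (3x3 intrinsics, pixels), "world_from_camera" (4x4, takes a point from camera to world coordinates). Camera axes: x right, y up, looking along -z (the intrinsics and any distortion apply to the point x, -y, -z); pixel columns grow to the right and rows downward; lengths in m; the calibration is good to about 2 mm. A picture is of the moment at which its call begins: read the wrist's pose just before it. calibration takes no time and is no camera call; for the wrist camera it gives the pose at the moment of the call.
- ctrl.hand_in(): hands the job in; it is judged then, once.
The state is a dict: "time_s": time; "q": joint angles; "dq": joint speeds; "joint_efforts": joint torques, N m; "eef_pos": TCP position; "eef_rot": TCP orientation; "wrist_force": force on the tool from outside, world axes, zero at the start; "torque": the same for the moment, N m; "opening": opening from 0.0 (shut) to 1.0 (fully open); "grasp_force": force on a finger pad.
Only numpy, scipy, OpenCV 4.12 (cv2) and the standard library are available. Lean on these libraries where they do the work, as an engineer would, in place of code of your own. Each camera call takes 0.05 s, during which the arm holds its last target. There are 200 camera calls.

## Task

Press the red stop button fully in so that the extraction is off. Then free the yellow-capped bayonet filter from its housing: turn it anticlockwise (seen from above) past its spring catch until it meets its end stop, without wrenching it against the stop or yanking it while it is still locked, lift it straight out, and set it down gently, upright, in the blue tray. Leave the other things on the bench where they are.

Things in the scene. Friction and masses are not known exactly. Their poses are not given: they have to be found in the camera images.
- housing: Dark navy metal filter housing, 170 x 170 mm, 100 mm high, fixed to the bench. Origin: centre of its underside, z up. Its lid has a round well of 122 mm diameter on the origin's vertical, in which the filter sits. Hidden in the well, under the filter's cap, is a bayonet collar: two lips that hold the filter's lugs down, with two gaps to lift through, each gap ending in a hard stop.
- well (a point): Centre of the well's mouth, 100 mm up. The collar's angle varies, unseen: the hard stop comes after 0.5 to 1.5 rad of anticlockwise turn (from above). From about 0.4 rad before the stop a spring catch resists (0.2 to 0.4 N m), then yields: not the stop. The hard stop is stiff: 0.04 rad more adds over 1 N m; 0.8 N m is enough to feel it, over 70 N between filter and housing (about 2 N m) is damage.
- lips (a point): Point on the well's axis at the lips' underside, 78 mm above the bench. The filter lifts freely only with its lugs in the gaps, that is within about 0.2 rad before the hard stop (backing off 0.05 rad from it is good). Elsewhere the lugs catch under the lips after 3 mm of lift.
- filter: Filter cartridge, 0.3 to 0.65 kg, 124 mm tall, starts locked in the housing, its underside 18 mm above the bench. Origin: centre of its underside, z up its axis. Paper body 80 mm in diameter, 82 mm tall; two lugs along +x and -x, 43 to 57 mm above the underside, reaching 56 mm from the axis. A half turn leaves it the same. A lift of 100 mm clears the housing.
- cap (a point): Centre of the top of the filter's yellow disc cap: 138 mm diameter, 10 mm thick, its top 92 mm above the filter's underside; at the start it rests on the housing's lid. On it stands a black bar grip, 90 mm long along the filter's x axis, 22 mm thick along y, 32 mm tall. Axes as the filter's.
- grip (a point): Point on the filter's axis inside the bar grip, 116 mm above the filter's underside (8 mm below the bar's top); axes as the filter's. A good place for the TCP.
- stop (a joint): Travel of the stop button: 0 is out, 0.008 m is fully in (it grows as the button is pressed down). It moves with about 6 N of friction and stays where it is left.
- stop_top (a point): Centre of the top of the red mushroom button (48 mm diameter), which points straight up from a yellow box 90 x 90 mm, 55 mm high, fixed to the bench; the button's top starts 93 mm above the bench and ends 85 mm above it. The box stands on one side of the housing, left or right.
- tray: Blue open tray fixed to the bench, 190 x 190 mm outside, 35 mm high, walls and floor 6 mm, 29 mm deep inside. The filter must be set down softly in it (faster than 0.3 m/s near the floor counts as a drop). Origin: centre of its underside, z up. It stands on the other side of the housing from the stop button.
- offcut: Bystander: loose softwood offcut 180 x 70 x 40 mm, lying beyond the housing. Origin: centre of its underside.
- glue: Bystander: loose white glue bottle with orange cap, 64 mm diameter, 170 mm tall. Origin: centre of its underside.
- driver: Bystander: loose screwdriver with red handle, 200 mm long, lying beyond the tray or the stop box. Origin: centre of its underside.
Things that resemble listed ones, but are neither listed nor needed, are in the scene too. What is shaped like the filter but purple or turquoise is not meant.

How it is judged:
On the way, in this order (a step that is already met when the one before it is completed fails the run):
1. the stop button is pressed fully in (value of joint stop above 0.0065 m), for 0.2 s.
2. the filter is lifted clear of its housing (z of filter in the frame of housing above 0.085 m), for 0.1 s.
At the end, for the whole second after the job is handed in: The stop button is still in (at least 6.5 of its 8 mm); the filter stands upright (within 5 degrees) on the floor of the blue tray, its axis within 50 mm of the tray's middle along either side, released and at rest (value of joint stop above 0.0065 m and x of filter in the frame of tray between -0.05 and 0.05 m and y of filter in the frame of tray between -0.05 and 0.05 m and z of filter in the frame of tray below 0.012 m and angle between filter's own z axis and vertical below 0.09 rad and linear speed of filter below 0.02 m/s); the robot touches nothing.
It fails at once if the filter is wrenched against its stop or yanked while locked (over 70 N between filter and housing) (contact force between filter and housing above 70 N).
It fails at once if the filter is dropped or slammed into the tray (faster than 0.3 m/s within the last 24 mm above its floor) (x of filter in the frame of tray between -0.05 and 0.05 m and y of filter in the frame of tray between -0.05 and 0.05 m and z of filter in the frame of tray below 0.03 m and linear speed of filter above 0.3 m/s).
It fails at once if a bystander is moved more than 30 mm (distance of any of offcut, glue, driver from where it was at the start of the episode above 0.03 m).
It also fails if it takes over 72 s, if anything falls off the work surface, if the arm or the gripper's body presses on something with over 40 N, if the wrist force passes 120 N, or if a joint passes its speed limit or range.

## Working session

There is one attempt and no reset: what is moved stays moved. The work goes in short steps, Python scripts to look and compute and a tool call to move; the robot and the scene stay as the last step left them, time stands still between calls to the robot, and variables do not carry over. Pictures are saved under pics/ and viewed, at most 10 in all, crops included, and the job is handed in when it is done.

Besides the shell and the picture viewer there is one more tool, called after "Emit:" by a JSON object that holds its "method" and its "body", one argument or row to a line. send_rows: Moves the arm, as the interface text tells. Its arguments: {"type":"object","properties":{"dr":{"type":"array","items":{"type":"array","items":{"type":"number"}}},"xyz":{"type":"array","items":{"type":"array","items":{"type":"number"}}},"jaw":{"type":"array","items":{"type":"number"}}},"required":["dr","xyz","jaw"]}

```bash
mkdir -p pics; python3 - <<'E'
from bench import ctrl
import cv2,numpy as np
o=ctrl.get_obs();print(o)
for n in("top","side"):
    im=ctrl.camera(n);cv2.imwrite(f"pics/{n}0.png",im[:,:,::-1])
    c=ctrl.calibration(n);print(n,{k:np.round(v,4).tolist() if not isinstance(v,str) else v for k,v in c.items()})
E
```

```text
{'time_s': 0.0, 'q': array([ 1.11770336e+00,  1.81548408e-01,  1.60799373e+00, -3.33890573e-05,
        1.35375785e+00, -2.06278319e-01]), 'dq': array([ 0.0006661 ,  0.00123872,  0.00039725, -0.00066291,  0.00102367,
       -0.00156525]), 'joint_efforts': array([ 5.69982949e-04, -4.44862747e+01, -3.51342201e+01, -2.22339818e-04,
        8.82768334e-03, -2.86411726e-06]), 'eef_pos': array([0.14023732, 0.55711723, 0.24908686]), 'eef_rot': array([-2.60947672e-04,  1.23090699e-01,  9.92395058e-01, -8.12965163e-04]), 'wrist_force': array([ 0.21049603, -0.52924933,  0.61262893]), 'torque': array([ 0.03850413, -0.00165031,  0.04332018]), 'grasp_force': 0.0, 'opening': 1.0019067419947216}
top {'camera_matrix': [[404.796, 0.0, 319.2981], [0.0, 404.796, 204.0151], [0.0, 0.0, 1.0]], 'world_from_camera': [[0.0135, 0.9898, -0.1415, 0.4263], [-0.9999, 0.0144, 0.0051, 0.0205], [0.0071, 0.1414, 0.9899, 0.9899], [0.0, 0.0, 0.0, 1.0]]}
side {'camera_matrix': [[390.3867, 0.0, 322.9558], [0.0, 390.3867, 199.6202], [0.0, 0.0, 1.0]], 'world_from_camera': [[0.993, 0.0802, -0.0866, 0.4653], [-0.1179, 0.6365, -0.7623, -0.7894], [-0.006, 0.7671, 0.6415, 0.774], [0.0, 0.0, 0.0, 1.0]]}
```

View pics/top0.png

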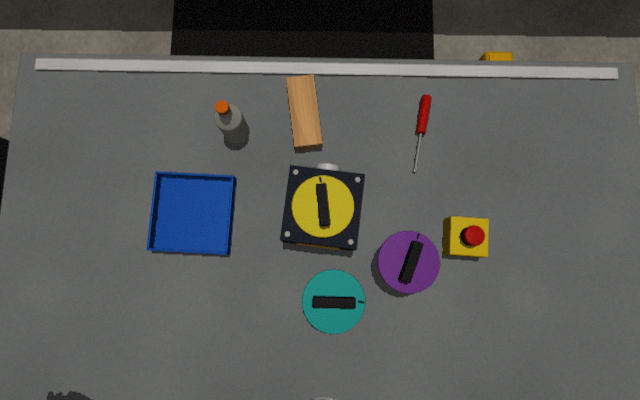

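View pics/side0.png

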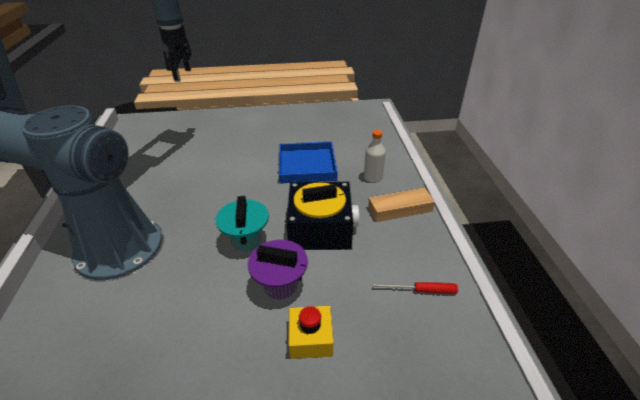

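The yellow-capped filter sits in the navy housing at top (323,205). Its lookalikes are purple (409,262) and turquoise (334,301), both on the bench. The red button is at (473,236) and the blue tray at (192,214). I'll check these in one enlarged crop.

```bash
cat > h.py <<'E'
from bench import ctrl
import numpy as np,cv2
from scipy.spatial.transform import Rotation as R
def px(name,u,v,z,c=None):
    c=c or ctrl.calibration(name);K=np.array(c["camera_matrix"]);T=np.array(c["world_from_camera"])
    d=np.linalg.inv(K)@[u,v,1];d=T[:3,:3]@(d*[1,-1,-1]);p=T[:3,3]
    return p+d*(z-p[2])/d[2]
def to_tool(target,yaw=None):
    o=ctrl.get_obs();q=o["eef_rot"];r=R.from_quat([*q[1:],q[0]])
    return 100*r.inv().apply(np.array(target)-o["eef_pos"])
E
python3 - <<'E'
import cv2
im=cv2.imread("pics/top0.png")[155:265,270:500]
cv2.imwrite("pics/crop1.png",cv2.resize(im,None,fx=3.4,fy=3.4,interpolation=cv2.INTER_CUBIC))
E
```

```text
(no output)
```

View pics/crop1.png

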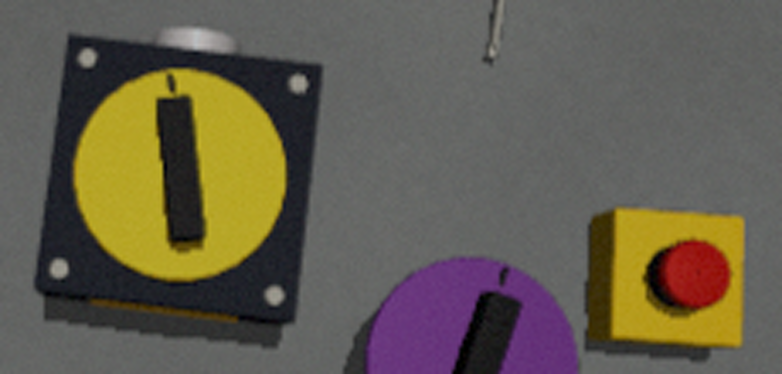

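Crop confirms: yellow cap with black bar, centre at top pixel (323.1,206.5), and red button at (475,235).

```bash
python3 - <<'E'
from h import *
f=lambda u,v,z:px("top",270+u/3.4,155+v/3.4,z)
cap=f(180.5,175,.11);b1=f(174,97,.142);b2=f(187,238,.142)
print("cap",cap,"bar",b1,b2,(b1+b2)/2,np.linalg.norm(b1-b2),"yaw",np.arctan2(*(b1-b2)[[1,0]]))
cs=[f(*c,.1) for c in((69,36),(322,66),(294,323),(37,289))];print("housing",np.mean(cs,0),[np.linalg.norm(cs[i]-cs[i-1]) for i in range(4)])
s=f(697.5,273,.093);print("stop",s,px("side",310.5,313.5,.093))
t=[px("top",*c,.035) for c in((156,173),(235,175),(230,255),(150,250))];print("tray",np.mean(t,0),[np.linalg.norm(t[i]-t[i-1]) for i in range(4)])
print("purple",px("top",409,262,.092),"turq",px("top",334,301,.092))
print(ctrl.get_obs()["eef_pos"],to_tool(s+[0,0,.1]))
c=np.array(t);print(c)
E
```

```text
cap [0.54670577 0.00753602 0.11      ] bar [0.59161445 0.01268068 0.142     ] [0.50310287 0.00351204 0.142     ] [0.54735866 0.00809636 0.142     ] 0.08898519481283332 yaw 0.10321881560492156
housing [0.546897   0.00732767 0.1       ] [np.float64(0.1680897140043954), np.float64(0.16844599675697142), np.float64(0.1700267140617015), np.float64(0.16689921272692113)]
stop [ 0.48933937 -0.33104015  0.093     ] [ 0.49007369 -0.3325295   0.093     ]
tray [0.53758654 0.31510636 0.035     ] [np.float64(0.18390845199956293), np.float64(0.18970491321034103), np.float64(0.19093592474475263), np.float64(0.1874787303576074)]
purple [ 0.42865581 -0.18316308  0.092     ] turq [ 0.34276893 -0.0188899   0.092     ]
[0.14022585 0.55713562 0.2491505 ] [-55.55236794 -77.58919035   5.72234984]
[[0.63231634 0.40881982 0.035     ]
 [0.63026154 0.21912603 0.035     ]
 [0.4393574  0.2226098  0.035     ]
 [0.44841089 0.40986981 0.035     ]]
```

Emit:
{"method": "send_rows", "body": {
  "dr": [
    [0, 0, 1.6],
    [0, 0, 3.2],
    [0, 0, 4.8],
    [0, 0, 6.4],
    [0, 0, 8],
    [0, 0, 9.6],
    [0, 0, 11.2],
    [0, 0, 12.8]
  ],
  "xyz": [
    [-4, -3, 0],
    [-9, -7, 0],
    [-14, -11, 0],
    [-19, -15, 0],
    [-24, -19, 0],
    [-29, -23, 0],
    [-34, -27, 0],
    [-39, -31, 0]
  ],
  "jaw": [0, 0, 0, 0, 0, 0, 0, 0]
}}

```text
time_s: 1.1
eef_pos: [0.4372, 0.1684, 0.2499]
eef_rot: [-0.0, 0.715, 0.699, 0.0]
wrist_force: [0.3, 1.0, -0.2]
opening: -0.003
grasp_force: 0.0
```

```bash
cat >> h.py <<'E'
STOP=np.array([.4895,-.3315,.093]);WELL=np.array([.547,.0075,.1]);TRAY=np.array([.5375,.315,0])
def st(t=None):
    o=ctrl.get_obs();q=o["eef_rot"];r=R.from_quat([*q[1:],q[0]]);y=r.apply([0,1,0])
    print("t",o["time_s"],"p",o["eef_pos"].round(4),"yaw",np.arctan2(y[1],y[0]).round(4),"tilt",r.apply([0,0,1]).round(3),"q",o["q"].round(2),"F",o["wrist_force"].round(1),"M",o["torque"].round(2),"open",round(o["opening"],3),"g",round(o["grasp_force"],1))
    if t is not None: print("delta tool cm",to_tool(t).round(2))
E
python3 -c "
from h import *
st(STOP+[0,0,.1])"
```

```text
t 1.1 p [0.4372 0.1684 0.2499] yaw -0.0221 tilt [ 0.  0. -1.] q [ 0.11 -0.06  1.86  0.    1.34  0.14] F [ 0.3  1.  -0.2] M [ 0.02 -0.03 -0.01] open -0.003 g 0.0
delta tool cm [-49.87   6.33   5.68]
```

Emit:
{"method": "send_rows", "body": {
  "dr": [
    [0, 0, 1.6],
    [0, 0, 3.2],
    [0, 0, 4.8],
    [0, 0, 6.4],
    [0, 0, 8],
    [0, 0, 9.6],
    [0, 0, 11.2],
    [0, 0, 12.8]
  ],
  "xyz": [
    [-6, 0.6, 0],
    [-12, 1.3, 0],
    [-18, 2, 0],
    [-24, 2.6, 0],
    [-30.5, 3.3, 0],
    [-37, 4, 0],
    [-43, 4.8, 0],
    [-49.3, 5.5, 1]
  ],
  "jaw": [0, 0, 0, 0, 0, 0, 0, 0]
}}

```text
time_s: 2.1
eef_pos: [0.483, -0.3206, 0.2411]
eef_rot: [0.0, 0.995, 0.104, 0.001]
wrist_force: [0.2, 0.4, 0.4]
opening: -0.006
grasp_force: 0.0
```

Emit:
{"method": "send_rows", "body": {
  "dr": [
    [0, 0, 0],
    [0, 0, 0],
    [0, 0, 0],
    [0, 0, 0],
    [0, 0, 0],
    [0, 0, 0],
    [0, 0, 0],
    [0, 0, 0]
  ],
  "xyz": [
    [0, 0, 1.5],
    [0, 0, 3],
    [0, 0, 4.5],
    [0, 0, 6],
    [0, 0, 7],
    [0, 0, 8],
    [0, 0, 8],
    [0, 0, 8]
  ],
  "jaw": [0, 0, 0, 0, 0, 0, 0, 0]
}}

```text
time_s: 3.1
eef_pos: [0.4831, -0.3185, 0.1612]
eef_rot: [0.0, 0.994, 0.107, 0.0]
wrist_force: [-0.9, 1.0, -0.2]
opening: 0.001
grasp_force: 0.0
```

```bash
python3 -c "
from h import *
st(STOP+[0,0,.019])"
```

```text
t 3.1 p [ 0.4831 -0.3185  0.1612] yaw -1.3568 tilt [ 0.001 -0.001 -1.   ] q [-0.79  0.28  1.68  0.    1.18  0.57] F [-0.9  1.  -0.2] M [-0.03  0.01 -0.02] open 0.001 g 0.0
delta tool cm [0.35 1.4  4.93]
```

Emit:
{"method": "send_rows", "body": {
  "dr": [
    [0, 0, 0],
    [0, 0, 0],
    [0, 0, 0],
    [0, 0, 0],
    [0, 0, 0],
    [0, 0, 0],
    [0, 0, 0],
    [0, 0, 0]
  ],
  "xyz": [
    [0.35, 1.4, 0.5],
    [0.35, 1.4, 1.5],
    [0.35, 1.4, 2.7],
    [0.35, 1.4, 3.8],
    [0.35, 1.4, 4.4],
    [0.35, 1.4, 4.8],
    [0.35, 1.4, 5.1],
    [0.35, 1.4, 5.4]
  ],
  "jaw": [0, 0, 0, 0, 0, 0, 0, 0]
}}

```text
time_s: 4.1
eef_pos: [0.4893, -0.3312, 0.1076]
eef_rot: [0.0, 0.994, 0.107, 0.0]
wrist_force: [-3.4, 2.3, 6.1]
opening: -0.003
grasp_force: 2.9
```

Emit:
{"method": "send_rows", "body": {
  "dr": [
    [0, 0, 0],
    [0, 0, 0],
    [0, 0, 0],
    [0, 0, 0],
    [0, 0, 0],
    [0, 0, 0],
    [0, 0, 0],
    [0, 0, 0]
  ],
  "xyz": [
    [0, 0, 0.1],
    [0, 0, 0.15],
    [0, 0, 0.2],
    [0, 0, 0.25],
    [0, 0, 0.3],
    [0, 0, 0.35],
    [0, 0, 0.35],
    [0, 0, 0.35]
  ],
  "jaw": [0, 0, 0, 0, 0, 0, 0, 0]
}}

```text
time_s: 5.1
eef_pos: [0.4893, -0.3312, 0.1042]
eef_rot: [0.0, 0.994, 0.107, 0.0]
wrist_force: [-2.1, 2.8, 5.4]
opening: -0.001
grasp_force: 2.6
```

Emit:
{"method": "send_rows", "body": {
  "dr": [
    [0, 0, 0],
    [0, 0, 0],
    [0, 0, 0],
    [0, 0, 0],
    [0, 0, 0],
    [0, 0, 0],
    [0, 0, 0],
    [0, 0, 0]
  ],
  "xyz": [
    [0, 0, 0.03],
    [0, 0, 0.06],
    [0, 0, 0.09],
    [0, 0, 0.1],
    [0, 0, 0.1],
    [0, 0, 0.1],
    [0, 0, 0.1],
    [0, 0, 0.1]
  ],
  "jaw": [0, 0, 0, 0, 0, 0, 0, 0]
}}

```text
time_s: 6.1
eef_pos: [0.4893, -0.3312, 0.1033]
eef_rot: [0.0, 0.994, 0.107, 0.0]
wrist_force: [-1.5, 1.9, 5.6]
opening: -0.0
grasp_force: 2.9
```

Emit:
{"method": "send_rows", "body": {
  "dr": [
    [0, 0, 0],
    [0, 0, 0],
    [0, 0, 0],
    [0, 0, 0],
    [0, 0, 0],
    [0, 0, 0],
    [0, 0, 0],
    [0, 0, 0]
  ],
  "xyz": [
    [0, 0, 0.03],
    [0, 0, 0.06],
    [0, 0, 0.09],
    [0, 0, 0.12],
    [0, 0, 0.12],
    [0, 0, 0.12],
    [0, 0, 0.12],
    [0, 0, 0.12]
  ],
  "jaw": [0, 0, 0, 0, 0, 0, 0, 0]
}}

```text
time_s: 7.1
eef_pos: [0.4894, -0.3313, 0.1031]
eef_rot: [0.0, 0.994, 0.107, 0.0]
wrist_force: [-4.0, 3.3, 12.3]
opening: 0.002
grasp_force: 6.4
```

Emit:
{"method": "send_rows", "body": {
  "dr": [
    [0, 0, 0],
    [0, 0, 0],
    [0, 0, 0.2],
    [0, 0, 0.4],
    [0, 0, 0.6],
    [0, 0, 0.8],
    [0, 0, 1.06],
    [0, 0, 1.06]
  ],
  "xyz": [
    [0, 0, -3],
    [0, 0, -8],
    [0, 0, -13],
    [2, -5, -14],
    [4.2, -10.5, -14],
    [6.5, -16, -14],
    [8.7, -21.5, -14],
    [10.8, -27, -14]
  ],
  "jaw": [0, 0, 0, 100, 100, 100, 100, 100]
}}

```text
time_s: 8.1
eef_pos: [0.5377, -0.0426, 0.2417]
eef_rot: [0.0, 0.999, 0.051, 0.001]
wrist_force: [0.6, 0.2, 0.0]
opening: 0.997
grasp_force: 0.0
```

Emit:
{"method": "send_rows", "body": {
  "dr": [
    [0, 0, 0],
    [0, 0, 0],
    [0, 0, 0],
    [0, 0, 0],
    [0, 0, 0],
    [0, 0, 0],
    [0, 0, 0],
    [0, 0, 0]
  ],
  "xyz": [
    [1.5, -4.5, 0],
    [2.5, -5, 0],
    [2.5, -5, 0],
    [2.5, -5, 0],
    [2.5, -5, 0],
    [2.5, -5, 0],
    [2.5, -5, 0],
    [2.5, -5, 0]
  ],
  "jaw": [100, 100, 100, 100, 100, 100, 100, 100]
}}

```text
time_s: 9.1
eef_pos: [0.5571, 0.0077, 0.2411]
eef_rot: [-0.0, 0.999, 0.051, 0.0]
wrist_force: [-0.3, -0.7, -0.3]
opening: 1.0
grasp_force: 0.0
```

```bash
python3 - <<'E'
from h import *
st(WELL+[0,0,.034])
c=ctrl.calibration("wrist");im=ctrl.camera("wrist");cv2.imwrite("pics/w1.png",im[:,:,::-1])
import pickle;pickle.dump(c,open("w1.pkl","wb"))
im=ctrl.camera("top");cv2.imwrite("pics/top1.png",im[:,:,::-1])
E
```

```text
t 9.1 p [0.5571 0.0077 0.2411] yaw -1.4681 tilt [ 0.  0. -1.] q [-0.2   0.15  1.66  0.    1.33  1.27] F [-0.3 -0.7 -0.3] M [ 0.    0.04 -0.01] open 1.0 g 0.0
delta tool cm [-1.01 -0.08 10.71]
```

View pics/w1.png

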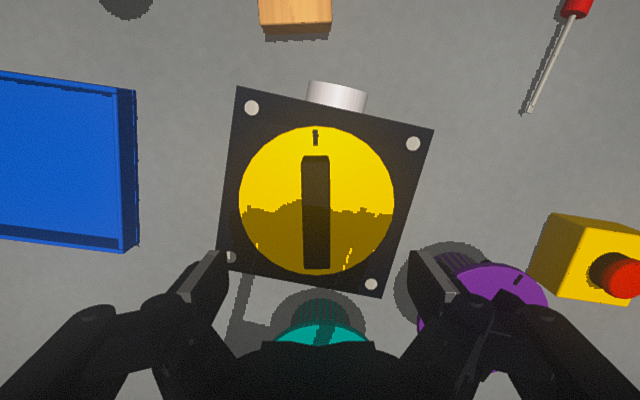

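Wrist view: the cap is centred at (317,200.5) and the bar runs from (315.5,157) to (316,268), well aligned with the jaws.

```bash
python3 - <<'E'
from h import *
import pickle
c=pickle.load(open("w1.pkl","rb"))
print("cap",px("wrist",317,200.5,.11,c));a=px("wrist",315.5,156,.142,c);b=px("wrist",316,268,.142,c)
print(a,b,(a+b)/2,np.linalg.norm(a-b),np.arctan2(*(a-b)[[1,0]]))
t=[px("wrist",*p,.035,c) for p in((136,90),(126,253))];print("tray near edge",t)
E
```

```text
cap [0.55221978 0.00775873 0.11      ]
[0.59561085 0.01323242 0.142     ] [0.50389485 0.00360397 0.142     ] [0.54975285 0.0084182  0.142     ] 0.09222001121182315 0.10459800222020157
tray near edge [array([0.62900969, 0.20274115, 0.035     ]), array([0.44150227, 0.22673961, 0.035     ])]
```

Emit:
{"method": "send_rows", "body": {
  "dr": [
    [0, 0, 0],
    [0, 0, 0],
    [0, 0, 0],
    [0, 0, 0],
    [0, 0, 0],
    [0, 0, 0],
    [0, 0, 0],
    [0, 0, 0]
  ],
  "xyz": [
    [-0.9, -0.12, 1],
    [-0.9, -0.12, 3],
    [-0.9, -0.12, 5],
    [-0.9, -0.12, 7],
    [-0.9, -0.12, 8.5],
    [-0.9, -0.12, 9.8],
    [-0.9, -0.12, 10.6],
    [-0.9, -0.12, 10.6]
  ],
  "jaw": [100, 100, 100, 100, 100, 100, 100, 100]
}}

```text
time_s: 10.2
eef_pos: [0.5478, 0.0082, 0.1346]
eef_rot: [-0.0, 0.999, 0.051, -0.0]
wrist_force: [0.5, 0.1, 0.8]
opening: 0.997
grasp_force: 0.0
```

Emit:
{"method": "send_rows", "body": {
  "dr": [
    [0, 0, 0],
    [0, 0, 0],
    [0, 0, 0],
    [0, 0, 0],
    [0, 0, 0],
    [0, 0, 0],
    [0, 0, 0],
    [0, 0, 0]
  ],
  "xyz": [
    [0, 0, 0],
    [0, 0, 0],
    [0, 0, 0],
    [0, 0, 0],
    [0, 0, 0],
    [0, 0, 0],
    [0, 0, 0],
    [0, 0, 0]
  ],
  "jaw": [60, 40, 20, 10, 10, 10, 10, 10]
}}

```text
time_s: 11.2
eef_pos: [0.5485, 0.0082, 0.1356]
eef_rot: [0.0, 0.999, 0.051, 0.0]
wrist_force: [0.2, 1.2, 5.3]
opening: 0.242
grasp_force: 60.6
```

```bash
python3 -c "
from h import *
st(WELL+[0,0,.034])"
```

```text
t 11.2 p [0.5485 0.0082 0.1356] yaw -1.4678 tilt [ 0.001 -0.    -1.   ] q [-0.2   0.25  1.77  0.    1.12  1.27] F [0.2 1.2 5.3] M [0.22 0.11 0.02] open 0.242 g 60.6
delta tool cm [-0.15  0.05  0.16]
```

Emit:
{"method": "send_rows", "body": {
  "dr": [
    [0, 0, -0.2],
    [0, 0, -0.4],
    [0, 0, -0.6],
    [0, 0, -0.8],
    [0, 0, -1],
    [0, 0, -1.1],
    [0, 0, -1.2],
    [0, 0, -1.2]
  ],
  "xyz": [
    [0, 0, 0],
    [0, 0, 0],
    [0, 0, 0],
    [0, 0, 0],
    [0, 0, 0],
    [0, 0, 0],
    [0, 0, 0],
    [0, 0, 0]
  ],
  "jaw": [10, 10, 10, 10, 10, 10, 10, 10]
}}

```text
time_s: 12.2
eef_pos: [0.5486, 0.008, 0.1356]
eef_rot: [0.0, 0.994, 0.114, 0.001]
wrist_force: [-0.4, 0.6, 5.0]
opening: 0.248
grasp_force: 60.7
```

```bash
python3 -c "
from h import *
st()"
```

```text
t 12.2 p [0.5486 0.008  0.1356] yaw -1.3427 tilt [ 0.001 -0.    -1.   ] q [-0.2   0.25  1.77  0.    1.12  1.14] F [-0.4  0.6  5. ] M [ 0.06  0.03 -0.24] open 0.248 g 60.7
```

Emit:
{"method": "send_rows", "body": {
  "dr": [
    [0, 0, -0.3],
    [0, 0, -0.6],
    [0, 0, -0.9],
    [0, 0, -1.2],
    [0, 0, -1.5],
    [0, 0, -1.8],
    [0, 0, -2],
    [0, 0, -2]
  ],
  "xyz": [
    [0, 0, 0],
    [0, 0, 0],
    [0, 0, 0],
    [0, 0, 0],
    [0, 0, 0],
    [0, 0, 0],
    [0, 0, 0],
    [0, 0, 0]
  ],
  "jaw": [10, 10, 10, 10, 10, 10, 10, 10]
}}

```text
time_s: 13.2
eef_pos: [0.5486, 0.0079, 0.1356]
eef_rot: [0.0, 0.976, 0.217, 0.001]
wrist_force: [0.9, 0.2, 5.9]
opening: 0.245
grasp_force: 60.7
```

```bash
python3 -c "
from h import *
st()"
```

```text
t 13.2 p [0.5486 0.0079 0.1356] yaw -1.133 tilt [ 0.001 -0.    -1.   ] q [-0.2   0.25  1.77  0.    1.12  0.93] F [0.9 0.2 5.9] M [ 0.11  0.03 -0.18] open 0.245 g 60.7
```

Emit:
{"method": "send_rows", "body": {
  "dr": [
    [0, 0, -0.2],
    [0, 0, -0.4],
    [0, 0, -0.6],
    [0, 0, -0.8],
    [0, 0, -1],
    [0, 0, -1],
    [0, 0, -1],
    [0, 0, -1]
  ],
  "xyz": [
    [0, 0, 0],
    [0, 0, 0],
    [0, 0, 0],
    [0, 0, 0],
    [0, 0, 0],
    [0, 0, 0],
    [0, 0, 0],
    [0, 0, 0]
  ],
  "jaw": [10, 10, 10, 10, 10, 10, 10, 10]
}}

```text
time_s: 14.2
eef_pos: [0.5486, 0.0079, 0.1356]
eef_rot: [0.0, 0.964, 0.268, 0.001]
wrist_force: [0.3, -0.1, 5.6]
opening: 0.247
grasp_force: 60.7
```

```bash
python3 -c "
from h import *
st()"
```

```text
t 14.2 p [0.5486 0.0079 0.1356] yaw -1.0289 tilt [ 0.001 -0.    -1.   ] q [-0.2   0.25  1.77  0.    1.12  0.83] F [ 0.3 -0.1  5.6] M [ 0.1   0.06 -0.44] open 0.247 g 60.7
```

Emit:
{"method": "send_rows", "body": {
  "dr": [
    [0, 0, -0.1],
    [0, 0, -0.2],
    [0, 0, -0.3],
    [0, 0, -0.4],
    [0, 0, -0.5],
    [0, 0, -0.5],
    [0, 0, -0.5],
    [0, 0, -0.5]
  ],
  "xyz": [
    [0, 0, 0],
    [0, 0, 0],
    [0, 0, 0],
    [0, 0, 0],
    [0, 0, 0],
    [0, 0, 0],
    [0, 0, 0],
    [0, 0, 0]
  ],
  "jaw": [10, 10, 10, 10, 10, 10, 10, 10]
}}

```text
time_s: 15.2
eef_pos: [0.5486, 0.0079, 0.1356]
eef_rot: [0.0, 0.956, 0.293, 0.001]
wrist_force: [0.1, -0.4, 5.0]
opening: 0.244
grasp_force: 60.7
```

```bash
python3 -c "
from h import *
st()"
```

```text
t 15.2 p [0.5486 0.0079 0.1356] yaw -0.9766 tilt [ 0.001 -0.    -1.   ] q [-0.2   0.25  1.77  0.    1.12  0.77] F [ 0.1 -0.4  5. ] M [ 0.04  0.08 -0.42] open 0.244 g 60.7
```

Emit:
{"method": "send_rows", "body": {
  "dr": [
    [0, 0, -0.2],
    [0, 0, -0.4],
    [0, 0, -0.6],
    [0, 0, -0.8],
    [0, 0, -1],
    [0, 0, -1],
    [0, 0, -1],
    [0, 0, -1]
  ],
  "xyz": [
    [0, 0, 0],
    [0, 0, 0],
    [0, 0, 0],
    [0, 0, 0],
    [0, 0, 0],
    [0, 0, 0],
    [0, 0, 0],
    [0, 0, 0]
  ],
  "jaw": [10, 10, 10, 10, 10, 10, 10, 10]
}}

```text
time_s: 16.2
eef_pos: [0.5486, 0.0079, 0.1356]
eef_rot: [0.0, 0.939, 0.343, 0.0]
wrist_force: [-0.0, -0.2, 4.9]
opening: 0.243
grasp_force: 60.7
```

```bash
python3 -c "
from h import *
st()"
```

```text
t 16.2 p [0.5486 0.0079 0.1356] yaw -0.8714 tilt [ 0.001 -0.    -1.   ] q [-0.2   0.25  1.77 -0.    1.12  0.67] F [-0.  -0.2  4.9] M [ 0.06  0.09 -0.25] open 0.243 g 60.7
```

Emit:
{"method": "send_rows", "body": {
  "dr": [
    [0, 0, -0.1],
    [0, 0, -0.2],
    [0, 0, -0.3],
    [0, 0, -0.4],
    [0, 0, -0.5],
    [0, 0, -0.5],
    [0, 0, -0.5],
    [0, 0, -0.5]
  ],
  "xyz": [
    [0, 0, 0],
    [0, 0, 0],
    [0, 0, 0],
    [0, 0, 0],
    [0, 0, 0],
    [0, 0, 0],
    [0, 0, 0],
    [0, 0, 0]
  ],
  "jaw": [10, 10, 10, 10, 10, 10, 10, 10]
}}

```text
time_s: 17.2
eef_pos: [0.5486, 0.0079, 0.1356]
eef_rot: [0.0, 0.93, 0.367, 0.0]
wrist_force: [0.1, -0.8, 5.5]
opening: 0.251
grasp_force: 60.7
```

```bash
python3 -c "
from h import *
st()"
```

```text
t 17.2 p [0.5486 0.0079 0.1356] yaw -0.8191 tilt [ 0.001 -0.    -1.   ] q [-0.2   0.25  1.77 -0.    1.12  0.62] F [ 0.1 -0.8  5.5] M [ 0.09  0.1  -0.24] open 0.251 g 60.7
```

Catch passed (0.65 rad turned). Small steps to the stop now.

Emit:
{"method": "send_rows", "body": {
  "dr": [
    [0, 0, -0.1],
    [0, 0, -0.2],
    [0, 0, -0.3],
    [0, 0, -0.4],
    [0, 0, -0.4],
    [0, 0, -0.4],
    [0, 0, -0.4],
    [0, 0, -0.4]
  ],
  "xyz": [
    [0, 0, 0],
    [0, 0, 0],
    [0, 0, 0],
    [0, 0, 0],
    [0, 0, 0],
    [0, 0, 0],
    [0, 0, 0],
    [0, 0, 0]
  ],
  "jaw": [10, 10, 10, 10, 10, 10, 10, 10]
}}

```text
time_s: 18.2
eef_pos: [0.5486, 0.0079, 0.1356]
eef_rot: [0.0, 0.922, 0.387, 0.0]
wrist_force: [-0.4, -0.8, 4.8]
opening: 0.245
grasp_force: 60.7
```

```bash
python3 -c "
from h import *
st()"
```

```text
t 18.2 p [0.5486 0.0079 0.1356] yaw -0.7771 tilt [ 0.001 -0.    -1.   ] q [-0.2   0.25  1.77 -0.    1.12  0.58] F [-0.4 -0.8  4.8] M [ 0.09  0.15 -0.22] open 0.245 g 60.7
```

Emit:
{"method": "send_rows", "body": {
  "dr": [
    [0, 0, -0.1],
    [0, 0, -0.2],
    [0, 0, -0.3],
    [0, 0, -0.4],
    [0, 0, -0.4],
    [0, 0, -0.4],
    [0, 0, -0.4],
    [0, 0, -0.4]
  ],
  "xyz": [
    [0, 0, 0],
    [0, 0, 0],
    [0, 0, 0],
    [0, 0, 0],
    [0, 0, 0],
    [0, 0, 0],
    [0, 0, 0],
    [0, 0, 0]
  ],
  "jaw": [10, 10, 10, 10, 10, 10, 10, 10]
}}

```text
time_s: 19.2
eef_pos: [0.5485, 0.0079, 0.1356]
eef_rot: [0.0, 0.914, 0.406, 0.0]
wrist_force: [-0.1, -0.5, 5.8]
opening: 0.248
grasp_force: 60.8
```

```bash
python3 -c "
from h import *
st()"
```

```text
t 19.2 p [0.5485 0.0079 0.1356] yaw -0.7353 tilt [ 0.001 -0.    -1.   ] q [-0.2   0.25  1.77 -0.    1.12  0.53] F [-0.1 -0.5  5.8] M [ 0.04  0.2  -0.38] open 0.248 g 60.8
```

Emit:
{"method": "send_rows", "body": {
  "dr": [
    [0, 0, -0.05],
    [0, 0, -0.1],
    [0, 0, -0.15],
    [0, 0, -0.2],
    [0, 0, -0.2],
    [0, 0, -0.2],
    [0, 0, -0.2],
    [0, 0, -0.2]
  ],
  "xyz": [
    [0, 0, 0],
    [0, 0, 0],
    [0, 0, 0],
    [0, 0, 0],
    [0, 0, 0],
    [0, 0, 0],
    [0, 0, 0],
    [0, 0, 0]
  ],
  "jaw": [10, 10, 10, 10, 10, 10, 10, 10]
}}

```text
time_s: 20.2
eef_pos: [0.5482, 0.0081, 0.1356]
eef_rot: [-0.0, 0.91, 0.415, 0.0]
wrist_force: [-0.6, 1.1, 5.6]
opening: 0.246
grasp_force: 60.9
```

```bash
python3 -c "
from h import *
st()"
```

```text
t 20.2 p [0.5482 0.0081 0.1356] yaw -0.715 tilt [ 0.  0. -1.] q [-0.2   0.25  1.77  0.    1.12  0.51] F [-0.6  1.1  5.6] M [ 0.16  0.36 -0.6 ] open 0.246 g 60.9
```

Emit:
{"method": "send_rows", "body": {
  "dr": [
    [0, 0, -0.05],
    [0, 0, -0.1],
    [0, 0, -0.15],
    [0, 0, -0.2],
    [0, 0, -0.2],
    [0, 0, -0.2],
    [0, 0, -0.2],
    [0, 0, -0.2]
  ],
  "xyz": [
    [0, 0, 0],
    [0, 0, 0],
    [0, 0, 0],
    [0, 0, 0],
    [0, 0, 0],
    [0, 0, 0],
    [0, 0, 0],
    [0, 0, 0]
  ],
  "jaw": [10, 10, 10, 10, 10, 10, 10, 10]
}}

```text
time_s: 21.2
eef_pos: [0.5482, 0.0083, 0.1356]
eef_rot: [-0.0, 0.906, 0.424, 0.0]
wrist_force: [-2.1, 1.0, 6.4]
opening: 0.249
grasp_force: 61.7
```

```bash
python3 -c "
from h import *
st()"
```

```text
t 21.2 p [0.5482 0.0083 0.1356] yaw -0.6949 tilt [ 0.     0.001 -1.   ] q [-0.2   0.25  1.77  0.    1.12  0.49] F [-2.1  1.   6.4] M [ 0.28  0.27 -0.91] open 0.249 g 61.7
```

Stop felt (0.91 N m). Back off, then lift slowly.

Emit:
{"method": "send_rows", "body": {
  "dr": [
    [0, 0, 0.3],
    [0, 0, 0.6],
    [0, 0, 0.8],
    [0, 0, 0.8],
    [0, 0, 0.8],
    [0, 0, 0.8],
    [0, 0, 0.8],
    [0, 0, 0.8]
  ],
  "xyz": [
    [0, 0, 0],
    [0, 0, 0],
    [0, 0, 0],
    [0, 0, 0],
    [0, 0, -0.05],
    [0, 0, -0.1],
    [0, 0, -0.15],
    [0, 0, -0.2]
  ],
  "jaw": [10, 10, 10, 10, 10, 10, 10, 10]
}}

```text
time_s: 22.2
eef_pos: [0.5476, 0.0082, 0.1363]
eef_rot: [-0.0, 0.922, 0.387, -0.0]
wrist_force: [2.8, -0.3, -5.4]
opening: 0.243
grasp_force: 59.3
```

Emit:
{"method": "send_rows", "body": {
  "dr": [
    [0, 0, 0],
    [0, 0, 0],
    [0, 0, 0],
    [0, 0, 0],
    [0, 0, 0],
    [0, 0, 0],
    [0, 0, 0],
    [0, 0, 0]
  ],
  "xyz": [
    [0, 0, -0.05],
    [0, 0, -0.1],
    [0, 0, -0.15],
    [0, 0, -0.2],
    [0, 0, -0.25],
    [0, 0, -0.3],
    [0, 0, -0.35],
    [0, 0, -0.4]
  ],
  "jaw": [10, 10, 10, 10, 10, 10, 10, 10]
}}

```text
time_s: 23.2
eef_pos: [0.5479, 0.0082, 0.141]
eef_rot: [-0.0, 0.922, 0.387, -0.0]
wrist_force: [0.5, 0.7, -5.5]
opening: 0.244
grasp_force: 59.2
```

```bash
python3 -c "
from h import *
st()"
```

```text
t 23.2 p [0.5479 0.0082 0.141 ] yaw -0.7766 tilt [-0. -0. -1.] q [-0.2   0.25  1.77 -0.    1.13  0.57] F [ 0.5  0.7 -5.5] M [ 0.09 -0.16  0.1 ] open 0.244 g 59.2
```

Free (about 5.5 N, the weight alone). Raise.

Emit:
{"method": "send_rows", "body": {
  "dr": [
    [0, 0, 0],
    [0, 0, 0],
    [0, 0, 0],
    [0, 0, 0],
    [0, 0, 0],
    [0, 0, 0],
    [0, 0, 0],
    [0, 0, 0]
  ],
  "xyz": [
    [0, 0, -0.5],
    [0, 0, -1.3],
    [0, 0, -2.3],
    [0, 0, -3.5],
    [0, 0, -5],
    [0, 0, -6.5],
    [0, 0, -8],
    [0, 0, -9.5]
  ],
  "jaw": [10, 10, 10, 10, 10, 10, 10, 10]
}}

```text
time_s: 24.2
eef_pos: [0.5481, 0.0082, 0.2372]
eef_rot: [0.0, 0.922, 0.387, 0.0]
wrist_force: [0.5, -0.5, -3.5]
opening: 0.246
grasp_force: 59.4
```

Emit:
{"method": "send_rows", "body": {
  "dr": [
    [0, 0, 0],
    [0, 0, 0],
    [0, 0, 0],
    [0, 0, 0],
    [0, 0, 0],
    [0, 0, 0],
    [0, 0, 0],
    [0, 0, 0]
  ],
  "xyz": [
    [0, 0, -1],
    [0, 0, -2],
    [0, 0, -2.5],
    [0, 0, -3],
    [0, 0, -3],
    [0, 0, -3],
    [0, 0, -3],
    [0, 0, -3]
  ],
  "jaw": [10, 10, 10, 10, 10, 10, 10, 10]
}}

```text
time_s: 25.2
eef_pos: [0.548, 0.0082, 0.2658]
eef_rot: [-0.0, 0.922, 0.387, -0.0]
wrist_force: [1.1, -0.5, -3.8]
opening: 0.25
grasp_force: 59.5
```

```bash
python3 - <<'E'
from h import *
st(TRAY+[0,0,.262])
im=ctrl.camera("side");cv2.imwrite("pics/side1.png",im[:,:,::-1])
E
```

```text
t 25.2 p [0.548  0.0082 0.2658] yaw -0.7767 tilt [-0.  0. -1.] q [-0.2   0.11  1.66 -0.    1.38  0.57] F [ 1.1 -0.5 -3.8] M [0.05 0.02 0.01] open 0.25 g 59.5
delta tool cm [ 21.15 -22.25   0.39]
```

View pics/side1.png

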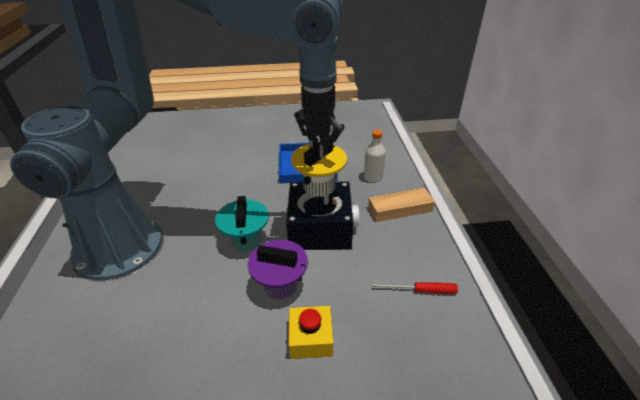

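The filter is held upright above the housing, clear of it. Carry it over the tray.

Emit:
{"method": "send_rows", "body": {
  "dr": [
    [0, 0, 0],
    [0, 0, 0],
    [0, 0, 0],
    [0, 0, 0],
    [0, 0, 0],
    [0, 0, 0],
    [0, 0, 0],
    [0, 0, 0]
  ],
  "xyz": [
    [1, -1.1, 0],
    [3, -3.2, 0],
    [6, -6.3, 0],
    [9, -9.5, 0],
    [12, -12.6, 0],
    [15, -15.8, 0],
    [18, -18.9, 0],
    [20, -21, 0]
  ],
  "jaw": [10, 10, 10, 10, 10, 10, 10, 10]
}}

```text
time_s: 26.25
eef_pos: [0.5374, 0.301, 0.266]
eef_rot: [-0.0, 0.922, 0.388, -0.0]
wrist_force: [0.7, -0.2, -4.2]
opening: 0.244
grasp_force: 59.5
```

Emit:
{"method": "send_rows", "body": {
  "dr": [
    [0, 0, 0],
    [0, 0, 0],
    [0, 0, 0],
    [0, 0, 0],
    [0, 0, 0],
    [0, 0, 0],
    [0, 0, 0],
    [0, 0, 0]
  ],
  "xyz": [
    [1.1, -1.2, 0],
    [1.1, -1.2, 0],
    [1.1, -1.2, 0],
    [1.1, -1.2, 0.5],
    [1.1, -1.2, 1.5],
    [1.1, -1.2, 2.5],
    [1.1, -1.2, 3.5],
    [1.1, -1.2, 4.5]
  ],
  "jaw": [10, 10, 10, 10, 10, 10, 10, 10]
}}

```text
time_s: 27.25
eef_pos: [0.5375, 0.3142, 0.2201]
eef_rot: [-0.0, 0.922, 0.387, -0.0]
wrist_force: [0.2, -0.6, -4.0]
opening: 0.243
grasp_force: 59.5
```

```bash
python3 - <<'E'
from h import *
st(TRAY+[0,0,.1236])
im=ctrl.camera("top");cv2.imwrite("pics/top2.png",cv2.resize(im[130:300,100:400,::-1],None,fx=2.6,fy=2.6,interpolation=cv2.INTER_CUBIC))
E
```

```text
t 27.25 p [0.5375 0.3142 0.2201] yaw -0.7768 tilt [-0.001 -0.    -1.   ] q [ 0.34  0.31  1.51 -0.    1.32  1.12] F [ 0.2 -0.6 -4. ] M [ 0.05 -0.01 -0.03] open 0.243 g 59.5
delta tool cm [ 0.07 -0.06  9.65]
```

View pics/top2.png

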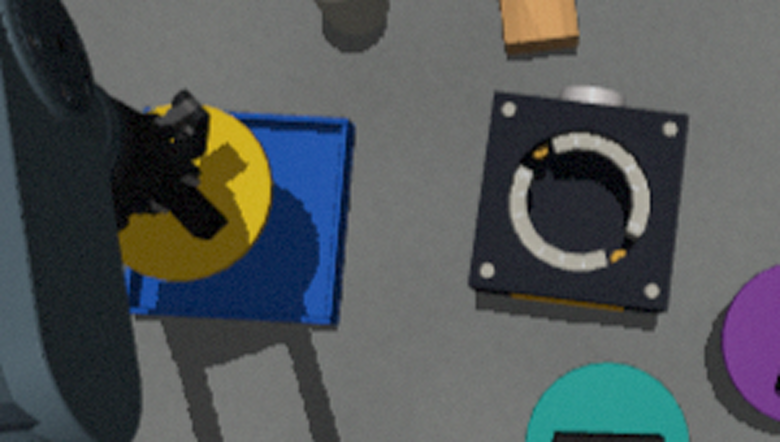

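The filter hangs over the tray, centred within tolerance. Lower it, slowly at the end.

Emit:
{"method": "send_rows", "body": {
  "dr": [
    [0, 0, 0],
    [0, 0, 0],
    [0, 0, 0],
    [0, 0, 0],
    [0, 0, 0],
    [0, 0, 0],
    [0, 0, 0],
    [0, 0, 0]
  ],
  "xyz": [
    [0, 0, 1],
    [0, 0, 2.2],
    [0, 0, 3.4],
    [0, 0, 4.6],
    [0, 0, 5.8],
    [0, 0, 7],
    [0, 0, 8],
    [0, 0, 8.5]
  ],
  "jaw": [10, 10, 10, 10, 10, 10, 10, 10]
}}

```text
time_s: 28.3
eef_pos: [0.5373, 0.3141, 0.1352]
eef_rot: [-0.0, 0.922, 0.387, -0.001]
wrist_force: [0.7, 0.1, -2.9]
opening: 0.242
grasp_force: 59.5
```

Emit:
{"method": "send_rows", "body": {
  "dr": [
    [0, 0, 0],
    [0, 0, 0],
    [0, 0, 0],
    [0, 0, 0],
    [0, 0, 0],
    [0, 0, 0],
    [0, 0, 0],
    [0, 0, 0]
  ],
  "xyz": [
    [0, 0, 0.2],
    [0, 0, 0.4],
    [0, 0, 0.6],
    [0, 0, 0.75],
    [0, 0, 0.9],
    [0, 0, 1],
    [0, 0, 1.1],
    [0, 0, 1.1]
  ],
  "jaw": [10, 10, 10, 10, 10, 10, 10, 10]
}}

```text
time_s: 29.3
eef_pos: [0.5376, 0.3142, 0.125]
eef_rot: [-0.0, 0.922, 0.387, -0.0]
wrist_force: [-0.1, 0.3, -4.8]
opening: 0.245
grasp_force: 59.5
```

Emit:
{"method": "send_rows", "body": {
  "dr": [
    [0, 0, 0],
    [0, 0, 0],
    [0, 0, 0],
    [0, 0, 0],
    [0, 0, 0],
    [0, 0, 0],
    [0, 0, 0],
    [0, 0, 0]
  ],
  "xyz": [
    [0, 0, 0.03],
    [0, 0, 0.06],
    [0, 0, 0.09],
    [0, 0, 0.12],
    [0, 0, 0.15],
    [0, 0, 0.18],
    [0, 0, 0.18],
    [0, 0, 0.18]
  ],
  "jaw": [10, 10, 10, 10, 10, 10, 10, 10]
}}

```text
time_s: 30.3
eef_pos: [0.5377, 0.3143, 0.1237]
eef_rot: [0.0, 0.922, 0.387, 0.0]
wrist_force: [-1.1, -1.1, 2.3]
opening: 0.243
grasp_force: 60.3
```

Down on the floor (force changed sign). Release and rise.

Emit:
{"method": "send_rows", "body": {
  "dr": [
    [0, 0, 0],
    [0, 0, 0],
    [0, 0, 0],
    [0, 0, 0],
    [0, 0, 0],
    [0, 0, 0],
    [0, 0, 0],
    [0, 0, 0]
  ],
  "xyz": [
    [0, 0, 0],
    [0, 0, 0],
    [0, 0, 0],
    [0, 0, 0],
    [0, 0, 0],
    [0, 0, 0],
    [0, 0, 0],
    [0, 0, 0]
  ],
  "jaw": [35, 50, 70, 90, 100, 100, 100, 100]
}}

```text
time_s: 31.3
eef_pos: [0.5376, 0.3143, 0.1233]
eef_rot: [-0.0, 0.922, 0.387, -0.0]
wrist_force: [0.5, -0.3, -0.6]
opening: 1.002
grasp_force: 0.0
```

Emit:
{"method": "send_rows", "body": {
  "dr": [
    [0, 0, 0],
    [0, 0, 0],
    [0, 0, 0],
    [0, 0, 0],
    [0, 0, 0],
    [0, 0, 0],
    [0, 0, 0],
    [0, 0, 0]
  ],
  "xyz": [
    [0, 0, -0.5],
    [0, 0, -2],
    [0, 0, -4],
    [0, 0, -7],
    [0, 0, -10],
    [0, 0, -13],
    [0, 0, -15],
    [0, 0, -15]
  ],
  "jaw": [100, 100, 100, 100, 100, 100, 100, 100]
}}

```text
time_s: 32.3
eef_pos: [0.5386, 0.3146, 0.276]
eef_rot: [0.0, 0.922, 0.387, 0.002]
wrist_force: [-0.0, 0.4, -0.5]
opening: 1.002
grasp_force: 0.0
```

```bash
python3 - <<'E'
from h import *
st()
im=ctrl.camera("side");cv2.imwrite("pics/side2.png",im[:,:,::-1])
E
```

```text
t 32.3 p [0.5386 0.3146 0.276 ] yaw -0.7767 tilt [ 0.004  0.002 -1.   ] q [0.34 0.27 1.45 0.   1.42 1.12] F [-0.   0.4 -0.5] M [-0.    0.   -0.03] open 1.002 g 0.0
```

View pics/side2.png

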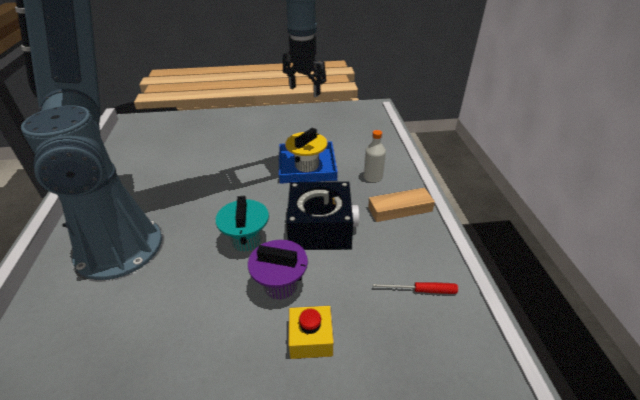

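The filter stands upright in the tray at (306,150). The button is in, the other things have not moved, and the gripper is clear.

```bash
python3 -c "
from bench import ctrl
print(ctrl.hand_in())"
```

```text
the job is handed in; nothing more can be done
None
```

I pressed the stop button fully in, freed the filter at its end stop, lifted it out and set it upright in the blue tray, then handed the job in at about 32 s; no verdict came back.

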